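Snap a vial into the mixer's clip holder and pull-test it

ROBOT

A 7-joint arm with a two-finger parallel gripper is mounted at the origin on the work surface. World frame = base frame: x ahead of the robot, y to its left, z up, the work surface at z = 0. Lengths are in m, angles in rad, forces in N, time in s.
With the tool pointing down it reaches from about 0.425 to 0.875 m from the base axis. Payload 4.7 kg.
Tool frame: the origin (TCP) lies midway between the tips of the shut fingers; the grasp point (between the pads) lies 19 mm behind it; z points along the fingers, y is the line along which they close (so a half turn about z gives the same grasp; the last joint's range is limited). The gripper opens to 87 mm and grips with 3 to 60 N. Pads are 19 mm wide; open, the fingers measure 117 mm over their backs; the gripper's body (75 mm by 190 mm) begins 51 mm behind the grasp point.
Start: joints at [-1.097, 0.321, -0.07, 1.45, 0.023, 1.371, -0.057], TCP at [0.288, 0.583, 0.202] pointing down, gripper open.
Joint ranges: [-2.86, 2.86], [-0.3, 2.09], [-1.38, 1.24], [0.06, 2.45], [-1.56, 4.7], [0.09, 2.05], [-2.69, 2.69]. Speed limits (rad/s): [2.57, 2.57, 3.14, 3.14, 3.14, 3.14, 3.14].

INTERFACE

Orientations are given as a rotation vector (axis times angle).
In Python, from bench import ctrl gives the robot as it stands. The module is installed in compiled form; this text tells all that it offers.
- The arm moves only by the shell command python3 -m handwheel 'ROWS' [FORCE]. ROWS is JSON, a list of rows, each a list of 7 numbers: the finger opening in m, from 0 to 0.087, then the shift along the tool's x, y, z in m, then the turn, a rotation vector about the tool's x, y, z in degrees. A call has 1 to 12 rows; each row shifts and turns the commanded pose from where the row before left it, along the tool's axes as they then stand; what a row does not reach is not made up. A row lasts 1/8 s, in which the tool goes at most 62.5 mm and 10.7 degrees, less where a joint would pass 70% of its speed; a pose out of reach is approached as far as the arm can. A call is refused whole if a number of a shift passes 0.0625 or a number of a turn 10.7, either way. A call with a gripper value outside its range is refused whole. The fingers move at their own pace and stop on an object; FORCE is the grip in N (left out, the last holds). Time passes only in rows, so rows that do not move let the fingers close. It gives the time, the measured TCP pose, the force, the opening and the grip force at its end, in the units of the state.
- ctrl.get_state(): the state, without advancing time (a new reading comes with each control period).
- ctrl.get_image(name): name is "side" or "top"; returns (picture, depth): 420x560x3 uint8, blue, green, red; 420x560 float32, m along the optical axis (not along the pixel's ray), 0 where there is no reading.
- ctrl.camera_info(name): a dict with "intrinsics" (3x3 intrinsics, pixels), "R" (3x3) and "t" (3): a world point X has camera coordinates R X + t. Camera axes: x right, y down, z forward; pixel columns grow to the right and rows downward; lengths in m; the calibration is good to about 2 mm. A picture is of the moment at which its call begins. camera_info takes no time and is no camera call.
- ctrl.close_job(): hands the job in; it is judged then, once.
The state is a dict: "time": time; "joint_positions": joint angles; "qd": joint speeds; "joint_torque": joint torques, N m; "position": TCP position; "tool_rot": TCP orientation; "ft_force": force on the tool from outside, world axes, zero at the start; "torque": the same for the moment, N m; "grip_width": opening from 0.0 (shut) to 1.0 (fully open); "grip_force": force on a finger pad.
Only numpy, scipy, OpenCV 4.12 (cv2) and the standard library are available. Lean on these libraries where they do the work, as an engineer would, in place of code of your own. Each camera call takes 0.05 s, during which the arm holds its last target. There are 200 camera calls.

TASK

Take the vial with the wide flanged foot from the prep tray, set it upright in the spring-clip holder on top of the vial mixer and press it straight down, with no more than 20 N, until both clips snap over its foot and it is fully home. Then, still holding it, prove that it is locked: pull it straight up with slowly rising force to about 10 N (7 N is too little, 15 N would strain the mixer), keep that pull for a second, ease off and let go, leaving it fully home and upright in the clips. Leave the other vials where they stand.

Things in the scene. Friction and masses are not known exactly. Their poses are not given: they have to be found in the camera images.
- vial: Vial to load: round, upright, amber glass, 82 mm tall, 60 g (+-30%). Grey plastic foot: flange 36 mm across, 8 mm high (lowest 3 mm tapers to 31 mm). Straight body 28 mm across from 8 to 62 mm height, then neck and 21 mm aluminium cap at 73 to 82 mm. Origin: centre of underside, z up. Stands in one of three places on the tray. Keep fingertips 33 mm above its underside to clear the clips.
- plain_vial: A lookalike, not wanted: 28 mm in diameter, 82 mm tall, straight to the bottom with no flange. Origin: centre of the underside. Leave it standing.
- short_vial: Another vial, not wanted: 36 mm in diameter, 56 mm tall, no flange. Origin: centre of the underside. Leave it standing.
- tray: White prep tray, 160 x 280 mm, 14 mm high rim, inner floor 4 to 5 mm above the table, fixed for its place. Origin: centre of the underside; its long side is its y. The three vials stand in a row along y, about 85 mm apart.
- mixer: Vial mixer: white box 150 x 170 mm, 56 mm high, with a small dark display and knob on its front (-x). Origin: centre of the underside. It does not shift. The clip holder sits on the centre of its top and floats up and down on a stiff spring: it gives a little (1 to 2 mm) under a push or pull of 10 to 20 N.
- seat (a point): Centre of the clip holder's flat floor, where the vial's underside rests when home (76 mm above the table); z up, axes those of the mixer. Guide posts at x = +-19.5 mm, flared outwards above 12 mm, 22 mm high. Sprung steel clips at y = +-15.5 mm with steep lead-in slopes, 20.5 mm from the centre at the top; their catches have flat undersides.
- mouth (a point): Point on the holder's axis 24 mm above its floor. The clip tops lie 0 to 6 mm above it (adjustable), the catch undersides 14.5 mm below the tops. The foot meets the slopes 14 to 20 mm above the floor; 4 to 12 N of rising push, then the clips snap over the flange, the force drops and the foot goes down to the floor. Pulled up, it rises freely 1 to 7 mm before the flange bears on the catches.
Not all that is in view belongs to the job. Leave any brown or turquoise look-alike of the mixer alone.

How it is judged:
By the outcome, as a careful person would: the job done as asked, in the order asked, and still so for the second after the job is handed in, with the robot touching nothing.
It also fails if it takes over 58 s, if anything falls off the work surface, if the arm or the gripper's body presses on something with over 40 N, if the wrist force passes 120 N, or if a joint passes its speed limit or range.

## Working session

There is one attempt and no reset: what is moved stays moved. The work goes in short steps, Python scripts to look and compute and a shell command to move; the robot and the scene stay as the last step left them, time stands still between calls to the robot, and variables do not carry over. Pictures are saved under pics/ and viewed, at most 10 in all, crops included, and the job is handed in when it is done.

```bash
mkdir -p pics; python3 - <<'E'
from bench import ctrl
import cv2,numpy as np
s=ctrl.get_state()
for k in ("time","position","tool_rot","ft_force","grip_width"):print(k,s[k])
for n in("side","top"):
    p,d=ctrl.get_image(n);cv2.imwrite(f"pics/{n}0.png",p);np.save(f"{n}0.npy",d)
    c=ctrl.camera_info(n);print(n,{k:np.round(v,4).tolist() for k,v in c.items() if k in("intrinsics","R","t")})
E
```

```text
time 0.0
position [0.28822107 0.58194793 0.20128044]
tool_rot [-7.15770862e-01 -3.05860553e+00  2.92079488e-03]
ft_force [-0.05789307  0.88782753 -0.84451861]
grip_width 0.998057750315423
side {'intrinsics': [[448.7243, 0.0, 275.1453], [0.0, 448.7243, 210.7759], [0.0, 0.0, 1.0]], 'R': [[0.9303, -0.3666, -0.0105], [-0.2016, -0.4874, -0.8496], [0.3064, 0.7925, -0.5274]], 't': [-0.3952, 0.1092, 0.9126]}
top {'intrinsics': [[412.8554, 0.0, 278.0377], [0.0, 412.8554, 206.019], [0.0, 0.0, 1.0]], 'R': [[-0.0156, -0.9997, 0.0177], [-0.9858, 0.0124, -0.1675], [0.1673, -0.0201, -0.9857]], 't': [-0.0725, 0.4261, 0.9881]}
```

View pics/side0.png

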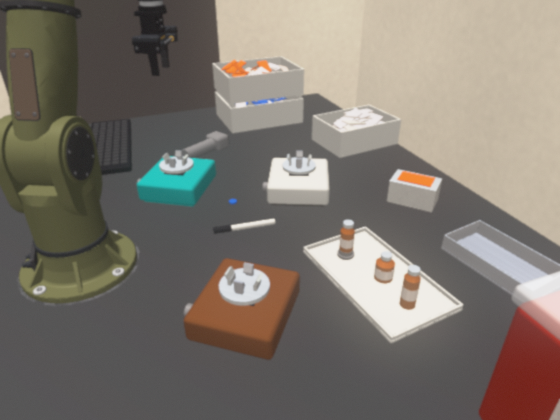

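View pics/top0.png

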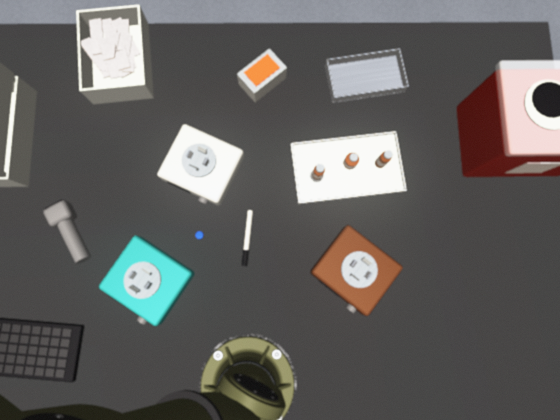

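The side view shows three vials on the tray. The one at about (347,240) seems to have a grey foot. The white mixer is at (298,180) in the side view and (200,163) in the top view. I'll enlarge both areas.

```bash
python3 - <<'E'
import cv2,numpy as np
s=cv2.imread("pics/side0.png");t=cv2.imread("pics/top0.png")
def c(im,x,y,w,h,f):return cv2.resize(im[y:y+h,x:x+w],None,fx=f,fy=f,interpolation=cv2.INTER_CUBIC)
# each 400x300
o=np.vstack([np.hstack([c(s,330,210,100,75,4)*1,c(s,325,240,100,75,4)]),np.hstack([c(s,260,145,80,60,5),c(t,160,125,80,60,5)])])
o[:300,400:]=c(t,300,135,100,75,4)
cv2.imwrite("pics/crop0.png",o)
E
```

```text
(no output)
```

View pics/crop0.png

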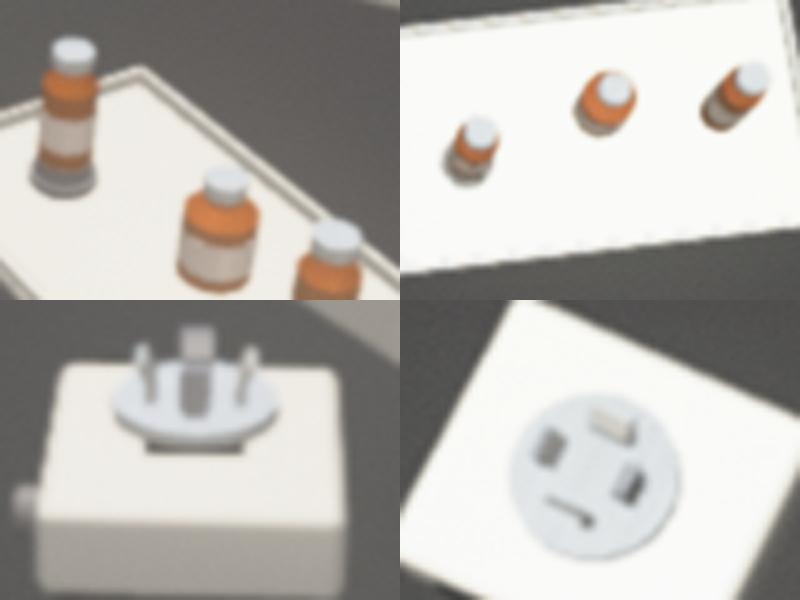

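The crop confirms that the grey-footed vial is the tray's left one in the top view: cap at about (320,167) top and (348,221) side. The holder disc centre is at about (199,160) top and (298.5,164.5) side. Next I triangulate these points and use the depth for a check.

```bash
cat >h.py <<'E'
from bench import ctrl
import numpy as np,cv2
C={n:{k:np.array(v) for k,v in ctrl.camera_info(n).items() if k in("intrinsics","R","t")} for n in("side","top")}
def P(n):c=C[n];return c["intrinsics"]@np.c_[c["R"],c["t"]]
def tri(ps,pt):
    X=cv2.triangulatePoints(P("side"),P("top"),np.float64(ps).reshape(2,1),np.float64(pt).reshape(2,1))[:,0];return X[:3]/X[3]
def proj(n,X):u=P(n)@np.r_[X,1];return u[:2]/u[2]
def cloud(n,d):
    c=C[n];v,u=np.mgrid[:420,:560];r=np.stack([u,v,np.ones_like(u)],-1)@np.linalg.inv(c["intrinsics"]).T
    return (r*d[...,None]-c["t"])@c["R"]
def res(ps,pt):
    X=tri(ps,pt);return np.round(X,4),np.round(proj("side",X)-ps,1),np.round(proj("top",X)-pt,1)
E
python3 - <<'E'
from h import *
print("cap",res((347.9,221.1),(319.6,167.4)))
print("disc",res((298.3,164.4),(198.7,159.7)))
for n in("side","top"):
    d=np.load(n+"0.npy");W=cloud(n,d);W[d==0]=9
    c=np.array(tri((347.9,221.1),(319.6,167.4)))
    near=np.hypot(*(W[...,:2]-c[:2]).transpose(2,0,1))<.03
    A=W[near&(W[...,2]>.077)&(W[...,2]<.1)];print(n,"captop",np.median(A,0),A.min(0),A.max(0),len(A))
    F=W[near];print(" floor",np.percentile(F[:,2],[5,20]))
    m=tri((298.3,164.4),(198.7,159.7))
    r=np.hypot(*(W[...,:2]-m[:2]).transpose(2,0,1))
    for lo,hi in((.045,.062),(.066,.085),(.088,.115)):
        S=W[(r<.13)&(W[...,2]>lo)&(W[...,2]<hi)]
        R=cv2.minAreaRect(S[:,:2].astype(np.float32)*1000);print(" ",lo,np.median(S[:,2]).round(4),len(S),R,np.round(cv2.minEnclosingCircle(S[:,:2].astype(np.float32)*1000)[0],1))
E
```

```text
cap (array([ 0.5092, -0.1787,  0.0864]), array([ 0.1, -0. ]), array([-0. ,  0.1]))
disc (array([0.5339, 0.1135, 0.074 ]), array([ 0.4, -0.1]), array([-0.1,  0.5]))
side captop [ 0.50674213 -0.18496189  0.08533242] [ 0.49870855 -0.19199857  0.07710835] [ 0.51878345 -0.17149477  0.08772408] 81
 floor [0.00316558 0.00467935]
  0.045 0.0557 1497 ((528.7117309570312, 112.30305480957031), (171.9060516357422, 159.42564392089844), 64.35540771484375) [532.3 109.7]
  0.066 0.0758 397 ((534.2976684570312, 111.4822998046875), (84.96492004394531, 82.01886749267578), 31.96412467956543) [535.  110.2]
  0.088 0.0956 132 ((534.2363891601562, 112.09127807617188), (50.84932327270508, 58.181732177734375), 31.925491333007812) [533.5 111. ]
top captop [ 0.50765265 -0.179776    0.08585687] [ 0.4983036  -0.18968417  0.07815415] [ 0.51794243 -0.17033574  0.09161907] 63
 floor [0.00163486 0.00362481]
  0.045 0.0558 3068 ((528.513916015625, 114.35526275634766), (169.67245483398438, 161.61410522460938), 64.19942474365234) [532.1 111.5]
  0.066 0.0762 776 ((533.6492309570312, 112.55854797363281), (82.78512573242188, 83.059326171875), 57.7361946105957) [533.4 113. ]
  0.088 0.0964 155 ((534.1830444335938, 113.06343078613281), (59.29461669921875, 49.39735412597656), 10.970763206481934) [534.1 113.2]
```

```bash
python3 -m handwheel '[[0.05,-0.052,-0.026,0,0,0,0],[0.05,-0.052,-0.026,0,0,0,0],[0.05,-0.052,-0.026,0,0,0,0],[0.05,-0.052,-0.026,0,0,0,0],[0.05,-0.052,-0.026,0,0,0,0],[0.05,-0.052,-0.026,0,0,0,0],[0.05,-0.026,-0.047,0,0,0,0],[0.05,-0.026,-0.047,0,0,0,0],[0.05,-0.026,-0.047,0,0,0,0],[0.05,-0.026,-0.047,0,0,0,0],[0.05,-0.026,-0.047,0,0,0,0],[0.05,-0.026,-0.047,0,0,0,0]]' 20
cat > g.py <<'E'
import sys;from h import *
from scipy.spatial.transform import Rotation as Ro
s=ctrl.get_state();R=Ro.from_rotvec(s["tool_rot"]);t=np.array(eval(sys.argv[1]))
print("t",s["time"],"pos",np.round(s["position"],4),"tooldelta",np.round(R.inv().apply(t-s["position"]),4),"\nz",np.round(R.as_matrix()[:,2],4),"f",np.round(s["ft_force"],2),"w",round(s["grip_width"]*87,1))
E
python3 g.py '(.509,-.1795,.2)'
```

```text
time: 1.6
position: [0.5131, -0.0194, 0.2022]
tool_rot: [-0.716, -3.059, -0.0]
ft_force: [1.0, 0.3, -1.0]
grip_width: 0.571
grip_force: 0.0
t 1.6 pos [ 0.5131 -0.0194  0.2022] tooldelta [-0.0673 -0.1453  0.0021] 
z [-1.e-04  3.e-04 -1.e+00] f [ 1.02  0.26 -1.01] w 49.7
```

```bash
python3 -m handwheel '[[0.05,-0.022,-0.048,0,0,0,0],[0.05,-0.022,-0.048,0,0,0,0],[0.05,-0.022,-0.048,0,0,0,0],[0.05,0,0,0.03,0,0,0],[0.05,0,0,0.03,0,0,0],[0.05,0,0,0,0,0,0],[0.05,0,0,0,0,0,0]]' 20
python3 g.py '(.509,-.1795,.14)'
python3 - <<'E'
from h import *
o=[]
for n,(x,y) in(("side",(290,150)),("top",(260,110))):
    p,d=ctrl.get_image(n);np.save(n+"1.npy",d);o.append(cv2.resize(p[y:y+150,x:x+100],None,fx=4,fy=4,interpolation=2))
cv2.imwrite("pics/a1.png",np.hstack(o))
E
```

```text
time: 2.48
position: [0.5093, -0.1761, 0.1433]
tool_rot: [0.715, 3.058, -0.0]
ft_force: [-0.1, 0.5, 0.5]
grip_width: 0.57
grip_force: 0.0
t 2.475 pos [ 0.5093 -0.1761  0.1433] tooldelta [-0.0013 -0.0032  0.0033] 
z [ 9.e-04 -3.e-04 -1.e+00] f [-0.08  0.51  0.51] w 49.6
```

View pics/a1.png

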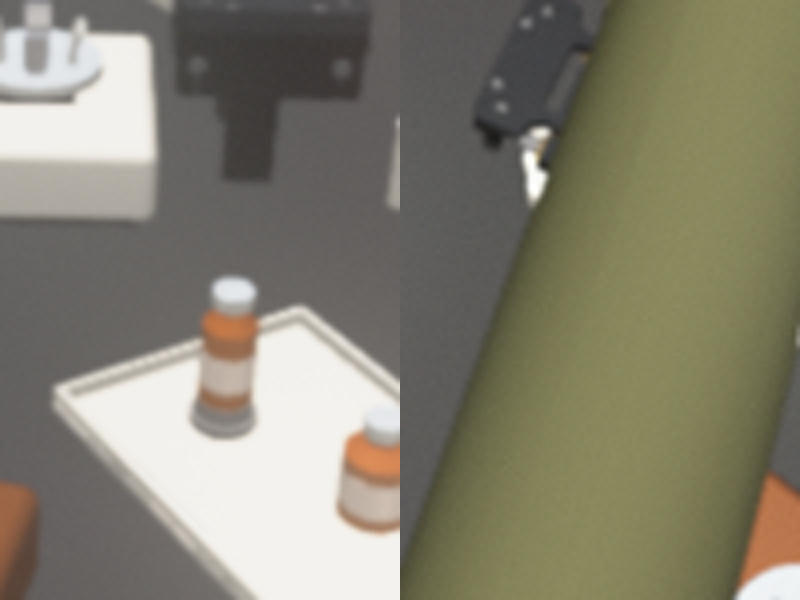

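The side view shows the fingers above the vial, with the fingertip bottom at about (351.4,195). The arm hides the vial in the top view. I'll check this against the projected TCP.

```bash
python3 - <<'E'
from h import *
X=np.array([.5093,-.1761,.1433])
print(proj("side",X),proj("side",X+[.444*.035,.896*.035,0]),proj("side",X-[.444*.035,.896*.035,0]))
E
python3 -m handwheel '[[0.05,-0.0012,-0.0032,0.02,0,0,0],[0.05,0,0,0.02,0,0,0],[0.05,0,0,0.02,0,0,0],[0.05,0,0,0.02,0,0,0],[0.05,0,0,0.02,0,0,0],[0.05,0,0,0,0,0,0],[0.05,0,0,0,0,0,0]]'
python3 g.py '(.509,-.1795,.0394)'
```

```text
[349.6096936  195.29679676] [348.61684156 186.45742851] [350.67391614 204.77157692]
time: 3.45
position: [0.5095, -0.1796, 0.0437]
tool_rot: [0.715, 3.057, 0.0]
ft_force: [0.3, 0.5, 0.5]
grip_width: 0.571
grip_force: 0.0
t 3.45 pos [ 0.5095 -0.1796  0.0437] tooldelta [ 0.0005 -0.0001  0.0043] 
z [ 2.1e-03 -3.0e-04 -1.0e+00] f [0.26 0.48 0.45] w 49.7
```

```bash
python3 -m handwheel '[[0.05,0,0,0.004,0,0,0],[0.05,0,0,0,0,0,0],[0.02,0,0,0,0,0,0],[0.02,0,0,0,0,0,0],[0.02,0,0,0,0,0,0],[0.02,0,0,0,0,0,0],[0.02,0,0,0,0,0,0],[0.02,0,0,0,0,0,0]]' 45
python3 g.py '(.509,-.1795,.0394)'
```

```text
time: 4.45
position: [0.5084, -0.1794, 0.0384]
tool_rot: [0.716, 3.059, 0.0]
ft_force: [0.8, -1.1, 1.2]
grip_width: 0.3
grip_force: 45.0
t 4.45 pos [ 0.5084 -0.1794  0.0384] tooldelta [-0.0005  0.0002 -0.001 ] 
z [ 1.e-04  1.e-04 -1.e+00] f [ 0.79 -1.11  1.2 ] w 26.1
```

```bash
python3 -m handwheel '[[0.02,0,0,-0.03,0,0,0],[0.02,0,0,-0.05,0,0,0],[0.02,0,0,-0.05,0,0,0],[0.02,0,0,-0.03,0,0,0],[0.02,0.0153,0.039,0,0,0,0],[0.02,0.0153,0.039,0,0,0,0],[0.02,0.0153,0.039,0,0,0,0],[0.02,0.0153,0.039,0,0,0,0],[0.02,0.0153,0.039,0,0,0,0],[0.02,0.0153,0.039,0,0,0,0],[0.02,0.0153,0.039,0,0,0,0],[0.02,0,0,0,0,0,0]]'
python3 -m handwheel '[[0.02,0,0,0.02,0,0,0],[0.02,0,0,0.02,0,0,0],[0.02,0,0,0,0,0,0],[0.02,0,0,0,0,0,0]]'
python3 g.py '(.534,.1125,.16)'
python3 - <<'E'
from h import *
o=[]
for n,(x,y) in(("side",(250,90)),("top",(150,85))):
    p,d=ctrl.get_image(n);np.save(n+"2.npy",d);o.append(cv2.resize(p[y:y+120,x:x+80],None,fx=5,fy=5,interpolation=2))
cv2.imwrite("pics/a2.png",np.hstack(o))
E
```

```text
time: 5.95
position: [0.5329, 0.1174, 0.1978]
tool_rot: [-0.705, -3.06, -0.001]
ft_force: [0.6, 0.4, -0.4]
grip_width: 0.3
grip_force: 45.0
time: 6.45
position: [0.534, 0.1122, 0.1591]
tool_rot: [0.717, 3.058, 0.001]
ft_force: [-1.1, 0.9, 0.2]
grip_width: 0.299
grip_force: 45.0
t 6.45 pos [0.534  0.1122 0.1591] tooldelta [ 0.0001  0.0002 -0.0009] 
z [ 9.e-04  1.e-04 -1.e+00] f [-1.12  0.94  0.17] w 26.0
```

View pics/a2.png

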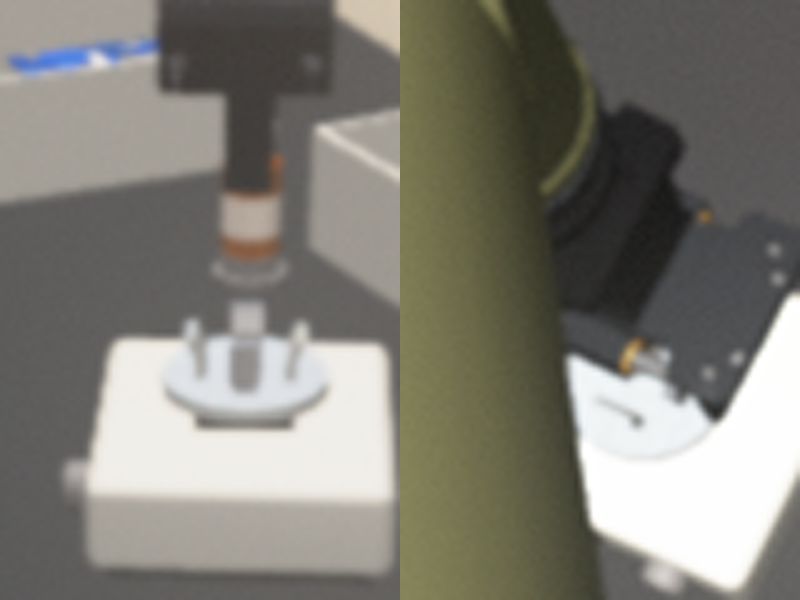

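Side view: flange centred at crop column 251.5 (pixel 299.9), body edges 222 to 281, disc centre 245.5. The top view shows only a bit of the foot at (655,360). I'll compare these with the predictions and fit the vial's axis from depth.

```bash
python3 - <<'E'
from h import *
from scipy.optimize import least_squares
T=np.array([.534,.1122,.1591])
for z in(.034,.031,.026):print("underside-",z,proj("side",T-[0,0,z]),"crop",(proj("side",T-[0,0,z])-[250,90]+.4)*5)
for s in([.534,.1125,.076],):print("seat",proj("side",np.array(s)),"crop",(proj("side",np.array(s))-[250,90]+.4)*5)
q=[T+[.0155*np.cos(a),.0155*np.sin(a),-.034] for a in np.arange(0,6.28,.1)];q=np.array([proj("side",x) for x in q]);print("foot rim bottom row crop",((q[:,1].max()-90)+.4)*5)
q=[T+[.018*np.cos(a),.018*np.sin(a),-.031] for a in np.arange(0,6.28,.1)];q=np.array([proj("side",x) for x in q]);print("flange rim cols",((q[:,0].min()-250)+.4)*5,((q[:,0].max()-250)+.4)*5,"row",((q[:,1].max()-90)+.4)*5)
d=np.load("side2.npy");W=cloud("side",d)
for lo,hi,r in((.134,.15,.014),(.127,.133,.018)):
    A=W[(d>0)&(np.hypot(W[...,0]-.534,W[...,1]-.112)<.03)&(W[...,2]>lo)&(W[...,2]<hi)]
    f=least_squares(lambda p:np.hypot(A[:,0]-p[0],A[:,1]-p[1])-r,[.534,.112],loss="soft_l1",f_scale=.001);print("axis",lo,f.x,len(A),np.sqrt(np.mean(f.fun**2)))
d=np.load("side0.npy");W=cloud("side",d)
for lo,hi,r in((.02,.06,.014),):
    A=W[(d>0)&(np.hypot(W[...,0]-.509,W[...,1]+.18)<.03)&(W[...,2]>lo)&(W[...,2]<hi)]
    f=least_squares(lambda p:np.hypot(A[:,0]-p[0],A[:,1]-p[1])-r,[.509,-.18],loss="soft_l1",f_scale=.001);print("axis0",lo,f.x,len(A),np.sqrt(np.mean(f.fun**2)))
E
```

```text
underside- 0.034 [299.27863875 145.66987302] crop [248.39319376 280.3493651 ]
underside- 0.031 [299.30057796 144.53403104] crop [248.50288981 274.67015519]
underside- 0.026 [299.3372842  142.63366697] crop [248.686421   265.16833486]
seat [298.87945422 163.75744421] crop [246.39727112 370.78722107]
foot rim bottom row crop 293.29260923766964
flange rim cols 211.70585096901914 285.3324253768001 row 289.67228792417484
axis 0.134 [0.53499491 0.11053621] 74 0.0016232552358819736
axis 0.127 [0.53536419 0.11214621] 40 0.0019465306993929129
axis0 0.02 [ 0.50927476 -0.18069642] 240 0.0010181916402249237
```

```bash
python3 -m handwheel '[[0.02,0.0012,0,0.005,0,0,0],[0.02,0,0,0.004,0,0,0],[0.02,0,0,0,0,0,0],[0.02,0,0,0,0,0,0]]'
python3 g.py '(.534,.1125,.15)'
python3 - <<'E'
from h import *
T=np.array(ctrl.get_state()["position"]);o=[]
for n,(x,y) in(("side",(278,125)),("top",(180,135))):
    I=np.mean([ctrl.get_image(n)[0] for _ in range(4)],0).astype(np.uint8)
    o.append(cv2.resize(I[y:y+60,x:x+40],None,fx=10,fy=10,interpolation=2))
    f=lambda X:((proj(n,np.array(X))-[x,y])*10+4.5).round(1)
    print(n,"underside",f(T-[0,0,.034]),"body40",f(T+[0,0,-.02]),"seat",f([.534,.1125,.076]),"seat+20",f([.534,.1125,.096]))
    c=np.array([.434,.901]);ax=np.array([.901,-.434])
    for nm,v,z in(("post+",ax*.0195,.098),("post-",-ax*.0195,.098),("clip+",c*.0205,.103),("clip-",-c*.0205,.103)):print(nm,f([.534+v[0],.1125+v[1],z]))
cv2.imwrite("pics/a3.png",np.hstack(o))
E
```

```text
time: 7.05
position: [0.5325, 0.1133, 0.1494]
tool_rot: [0.716, 3.059, 0.0]
ft_force: [0.2, -0.3, -0.6]
grip_width: 0.302
grip_force: 45.0
t 7.05 pos [0.5325 0.1133 0.1494] tooldelta [-0.0017 -0.0001 -0.0006] 
z [ 0.  0. -1.] f [ 0.2  -0.25 -0.62] w 26.3
side underside [209.3 247.1] body40 [210.3 194.3] seat [213.3 392.1] seat+20 [214.7 319.2]
post+ [293.6 313.6]
post- [136.3 310.2]
clip+ [217.5 259.2]
clip- [212.8 328.7]
top underside [160.2 212.8] body40 [149.2 195.3] seat [192.6 253.7] seat+20 [178.2 230.3]
post+ [213.7 156.2]
post- [139.5 300.1]
clip+ [ 95.1 186.3]
clip- [251.1 257.6]
```

View pics/a3.png

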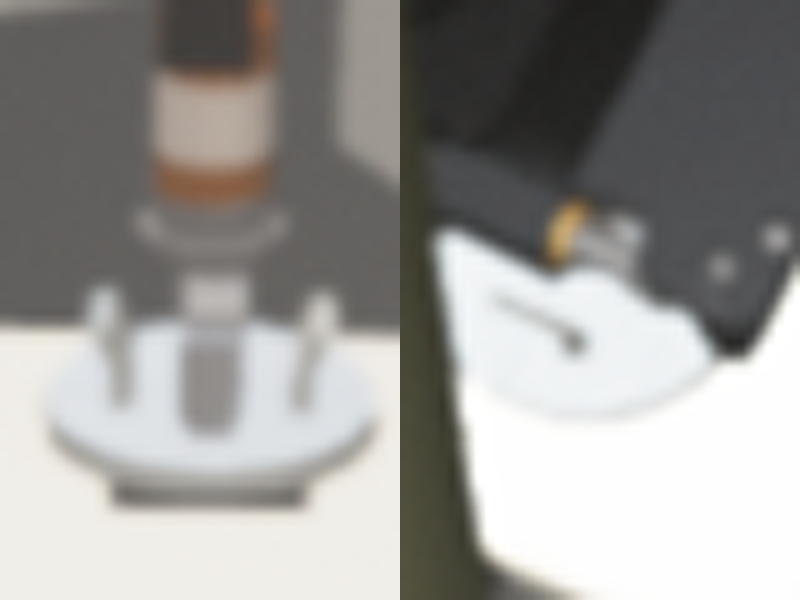

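In the side view the vial body (214) and flange (212) line up with the disc (211.5) and posts (212.5). The bits of flange seen from above agree with the prediction to about 1 mm. I'll go down watching the force.

```bash
python3 -m handwheel '[[0.02,0,0,0.006,0,0,0],[0.02,0,0,0.006,0,0,0],[0.02,0,0,0.004,0,0,0],[0.02,0,0,0,0,0,0],[0.02,0,0,0,0,0,0]]'
python3 g.py '(.5325,.1133,.11)'
python3 -m handwheel '[[0.02,0,0,0.001,0,0,0],[0.02,0,0,0.001,0,0,0],[0.02,0,0,0.001,0,0,0],[0.02,0,0,0,0,0,0]]'
python3 g.py '(.5325,.1133,.11)'
```

```text
time: 8.07
position: [0.5326, 0.1133, 0.1334]
tool_rot: [0.716, 3.059, 0.0]
ft_force: [0.7, 0.6, -0.4]
grip_width: 0.299
grip_force: 45.0
t 8.075 pos [0.5326 0.1133 0.1334] tooldelta [ 0.0001 -0.      0.0234] 
z [ 2.e-04  0.e+00 -1.e+00] f [ 0.75  0.61 -0.43] w 26.0
time: 8.57
position: [0.5324, 0.1133, 0.1303]
tool_rot: [-0.716, -3.059, 0.0]
ft_force: [-0.2, 0.9, -0.6]
grip_width: 0.298
grip_force: 45.0
t 8.575 pos [0.5324 0.1133 0.1303] tooldelta [-0.      0.0001  0.0203] 
z [-1.e-04 -0.e+00 -1.e+00] f [-0.19  0.91 -0.64] w 26.0
```

```bash
for i in 1; do python3 -m handwheel '[[0.02,0,0,0.001,0,0,0],[0.02,0,0,0.001,0,0,0],[0.02,0,0,0,0,0,0]]' | grep -E "posi|ft"
python3 -m handwheel '[[0.02,0,0,0.001,0,0,0],[0.02,0,0,0,0,0,0]]' | grep -E "posi|ft"
python3 -m handwheel '[[0.02,0,0,0.001,0,0,0],[0.02,0,0,0,0,0,0]]'| grep -E "posi|ft"; done
```

```text
position: [0.5326, 0.1135, 0.1284]
ft_force: [0.9, 0.7, 0.4]
position: [0.5327, 0.1136, 0.1275]
ft_force: [0.6, 0.4, 0.1]
position: [0.5327, 0.1135, 0.1265]
ft_force: [1.0, 1.0, 1.7]
```

```bash
python3 -m handwheel '[[0.02,0,0,0.001,0,0,0],[0.02,0,0,0,0,0,0]]' | grep -E "posi|ft"
python3 -m handwheel '[[0.02,0,0,0.0005,0,0,0],[0.02,0,0,0,0,0,0]]' | grep -E "posi|ft"
python3 -m handwheel '[[0.02,0,0,0.0005,0,0,0],[0.02,0,0,0,0,0,0]]'| grep -E "posi|ft"
```

```text
position: [0.5327, 0.1135, 0.1255]
ft_force: [0.6, 1.2, 1.4]
position: [0.5327, 0.1134, 0.125]
ft_force: [0.1, 1.0, 1.6]
position: [0.5326, 0.1134, 0.1245]
ft_force: [0.7, 1.2, 1.9]
```

```bash
python3 -m handwheel '[[0.02,0,0.0004,0.001,0,0,0],[0.02,0,0,0,0,0,0]]' | grep -E "posi|ft"
python3 -m handwheel '[[0.02,0,0,0.001,0,0,0],[0.02,0,0,0,0,0,0]]' | grep -E "posi|ft"
python3 -m handwheel '[[0.02,0,0,0.001,0,0,0],[0.02,0,0,0,0,0,0]]'| grep -E "posi|ft"
```

```text
position: [0.5328, 0.1134, 0.1235]
ft_force: [0.1, 0.4, 3.7]
position: [0.5328, 0.1136, 0.1225]
ft_force: [0.5, 0.1, 4.4]
position: [0.5328, 0.1136, 0.1215]
ft_force: [0.5, 0.1, 3.9]
```

```bash
python3 -m handwheel '[[0.02,0,0,0.001,0,0,0],[0.02,0,0,0,0,0,0]]' | grep -E "posi|ft"
python3 -m handwheel '[[0.02,0,0,0.001,0,0,0],[0.02,0,0,0,0,0,0]]' | grep -E "posi|ft"
python3 -m handwheel '[[0.02,0,0,0.001,0,0,0],[0.02,0,0,0,0,0,0]]'| grep -E "posi|ft"
```

```text
position: [0.5329, 0.1136, 0.1206]
ft_force: [0.7, 0.8, 5.6]
position: [0.5324, 0.1135, 0.1189]
ft_force: [-0.6, 0.8, 3.0]
position: [0.5325, 0.1136, 0.118]
ft_force: [0.8, 1.1, 1.9]
```

```bash
python3 -m handwheel '[[0.02,0,0,0.001,0,0,0],[0.02,0,0,0.001,0,0,0],[0.02,0,0,0,0,0,0]]' | grep -E "posi|ft"
python3 -m handwheel '[[0.02,0,0,0.001,0,0,0],[0.02,0,0,0.001,0,0,0],[0.02,0,0,0,0,0,0]]' | grep -E "posi|ft"
python3 -m handwheel '[[0.02,0,0,0.001,0,0,0],[0.02,0,0,0.001,0,0,0],[0.02,0,0,0,0,0,0]]'| grep -E "posi|ft"
```

```text
position: [0.5326, 0.1136, 0.1163]
ft_force: [0.5, 0.6, 1.8]
position: [0.5326, 0.1136, 0.1142]
ft_force: [0.4, 0.3, 1.6]
position: [0.5319, 0.1132, 0.1116]
ft_force: [-0.6, 0.6, -1.2]
```

```bash
python3 -m handwheel '[[0.02,0,0,0.001,0,0,0],[0.02,0,0,0,0,0,0]]' | grep -E "posi|ft"
python3 -m handwheel '[[0.02,0,0,0.001,0,0,0],[0.02,0,0,0,0,0,0]]' | grep -E "posi|ft"
python3 -m handwheel '[[0.02,0,0,0.0005,0,0,0],[0.02,0,0,0,0,0,0]]'| grep -E "posi|ft"
```

```text
position: [0.5325, 0.1135, 0.1111]
ft_force: [-0.0, -0.1, -0.7]
position: [0.5327, 0.1136, 0.1104]
ft_force: [0.1, 0.3, -0.3]
position: [0.5328, 0.1136, 0.1101]
ft_force: [-1.3, -0.1, 2.2]
```

Floor contact begins near TCP z = 0.110, as expected. I'll press on gently.

```bash
python3 -m handwheel '[[0.02,0,0,0.0005,0,0,0],[0.02,0,0,0,0,0,0]]' | grep -E "posi|ft"
python3 -m handwheel '[[0.02,0,0,0.0005,0,0,0],[0.02,0,0,0,0,0,0]]' | grep -E "posi|ft"
python3 -m handwheel '[[0.02,0,0,0.0005,0,0,0],[0.02,0,0,0,0,0,0]]'| grep -E "posi|ft"
```

```text
position: [0.5329, 0.1136, 0.1099]
ft_force: [-1.0, -0.4, 3.0]
position: [0.5331, 0.1136, 0.1096]
ft_force: [-1.6, -1.2, 6.0]
position: [0.5332, 0.1136, 0.1094]
ft_force: [-1.6, -1.4, 8.2]
```

```bash
python3 -m handwheel '[[0.02,0,0,0.0005,0,0,0],[0.02,0,0,0,0,0,0]]' | grep -E "posi|ft"
python3 -m handwheel '[[0.02,0,0,0.0005,0,0,0],[0.02,0,0,0,0,0,0],[0.02,0,0,0,0,0,0]]' | grep -E "posi|ft"
python3 g.py '(.5325,.1133,.11)'
python3 - <<'E'
from h import *
o=[]
for n,(x,y) in(("side",(268,125)),("top",(170,135))):
    I=np.mean([ctrl.get_image(n)[0] for _ in range(3)],0).astype(np.uint8)
    o.append(cv2.resize(I[y:y+60,x:x+40],None,fx=10,fy=10,interpolation=2))
cv2.imwrite("pics/a4.png",np.hstack(o))
E
```

```text
position: [0.5332, 0.1135, 0.1092]
ft_force: [-2.2, -0.4, 9.2]
position: [0.5334, 0.1135, 0.1091]
ft_force: [-3.7, -1.2, 10.8]
t 14.95 pos [0.5334 0.1135 0.1091] tooldelta [ 0.0007 -0.0006 -0.0009] 
z [ 1.5e-03  4.0e-04 -1.0e+00] f [-3.66 -1.2  10.77] w 26.4
```

View pics/a4.png

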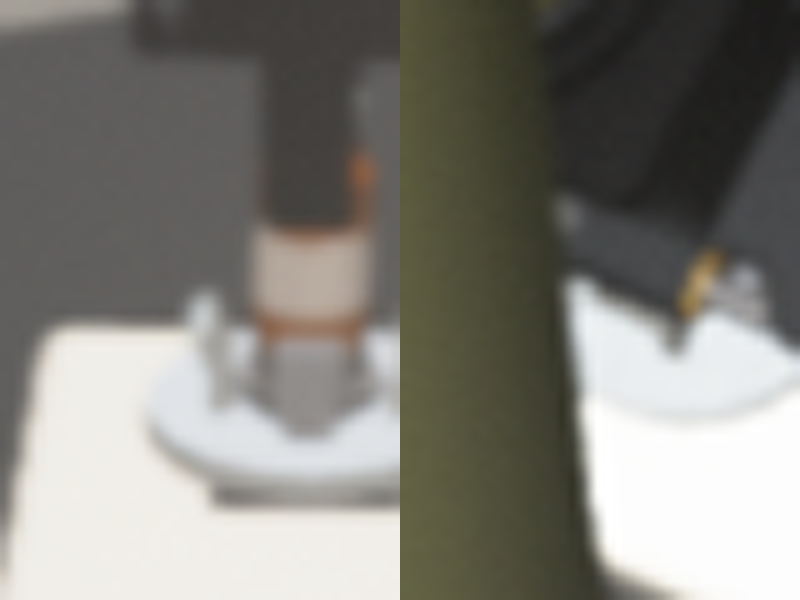

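The side view shows the vial upright between the posts with its foot down behind the near clip (about (305,400)). The push is 10.8 N and bears on the floor, so now the pull test.

```bash
python3 -m handwheel '[[0.02,0.0004,0,-0.0005,0,0,0],[0.02,0,0,-0.0005,0,0,0],[0.02,0,0,-0.0005,0,0,0],[0.02,0,0,-0.0005,0,0,0],[0.02,0,0,0,0,0,0]]' | grep -E "posi|ft"
python3 -m handwheel '[[0.02,0,0,-0.0005,0,0,0],[0.02,0,0,-0.0005,0,0,0],[0.02,0,0,0,0,0,0]]' | grep -E "posi|ft"
python3 -m handwheel '[[0.02,0,0,-0.0005,0,0,0],[0.02,0,0,-0.0005,0,0,0],[0.02,0,0,0,0,0,0]]' | grep -E "posi|ft"
```

```text
position: [0.5327, 0.1138, 0.1097]
ft_force: [-0.5, -0.9, 4.4]
position: [0.5323, 0.114, 0.1101]
ft_force: [0.6, -0.6, 2.4]
position: [0.5318, 0.1138, 0.1109]
ft_force: [0.6, 0.4, -0.5]
```

```bash
python3 -m handwheel '[[0.02,0,0,-0.0005,0,0,0],[0.02,0,0,-0.0005,0,0,0],[0.02,0,0,0,0,0,0]]' | grep -E "posi|ft"
python3 -m handwheel '[[0.02,0,0,-0.0005,0,0,0],[0.02,0,0,-0.0005,0,0,0],[0.02,0,0,0,0,0,0]]' | grep -E "posi|ft"
python3 -m handwheel '[[0.02,0,0,-0.0005,0,0,0],[0.02,0,0,0,0,0,0]]' | grep -E "posi|ft"
```

```text
position: [0.5323, 0.1139, 0.1124]
ft_force: [0.1, 1.1, -0.2]
position: [0.5322, 0.1138, 0.1132]
ft_force: [0.7, -0.4, -2.0]
position: [0.5321, 0.1138, 0.1135]
ft_force: [0.7, 0.3, -2.7]
```

```bash
python3 -m handwheel '[[0.02,0,0,-0.0005,0,0,0],[0.02,0,0,0,0,0,0]]' | grep -E "posi|ft"
python3 -m handwheel '[[0.02,0,0,-0.0005,0,0,0],[0.02,0,0,0,0,0,0]]' | grep -E "posi|ft"
python3 -m handwheel '[[0.02,0,0,-0.0005,0,0,0],[0.02,0,0,0,0,0,0]]' | grep -E "posi|ft"
```

```text
position: [0.532, 0.1138, 0.1139]
ft_force: [0.3, -0.1, -6.5]
position: [0.5319, 0.1138, 0.1143]
ft_force: [-0.2, 0.8, -8.9]
position: [0.5318, 0.1138, 0.1147]
ft_force: [0.9, 0.5, -11.5]
```

```bash
for i in 1; do python3 -m handwheel '[[0.02,0,0,0.0001,0,0,0],[0.02,0,0,0,0,0,0],[0.02,0,0,0,0,0,0]]' | grep -E "time|posi|ft"
python3 -m handwheel '[[0.02,0,0,0,0,0,0],[0.02,0,0,0,0,0,0],[0.02,0,0,0,0,0,0]]' | grep -E "time|posi|ft"
python3 -m handwheel '[[0.02,0,0,0,0,0,0],[0.02,0,0,0,0,0,0],[0.02,0,0,0,0,0,0],[0.02,0,0,0,0,0,0]]' | grep -E "time|posi|ft"; done
```

```text
time: 18.75
position: [0.532, 0.1137, 0.1149]
ft_force: [1.0, 1.8, -12.6]
time: 19.12
position: [0.5321, 0.1137, 0.115]
ft_force: [0.1, 1.1, -14.3]
time: 19.62
position: [0.5321, 0.1137, 0.1151]
ft_force: [0.9, 0.9, -15.0]
```

The controller creeps up towards its target, so I ease back to 10 N at once and hold there.

```bash
python3 -m handwheel '[[0.02,0,0,0.0007,0,0,0]]' | grep -E "time|posi|ft"
python3 -m handwheel '[[0.02,0,0,0,0,0,0]]' | grep -E "time|posi|ft"
```

```text
time: 19.75
position: [0.5324, 0.1137, 0.1148]
ft_force: [0.0, -0.2, -11.8]
time: 19.88
position: [0.5324, 0.1137, 0.1148]
ft_force: [0.1, 0.5, -13.1]
```

```bash
python3 -m handwheel '[[0.02,0,0,0.0004,0,0,0]]' | grep -E "time|posi|ft"
python3 -m handwheel '[[0.02,0,0,0,0,0,0]]' | grep -E "time|posi|ft"
python3 -m handwheel '[[0.02,0,0,0,0,0,0]]' | grep -E "time|posi|ft"
```

```text
time: 20.0
position: [0.5325, 0.1137, 0.1145]
ft_force: [-0.8, 0.3, -10.6]
time: 20.12
position: [0.5325, 0.1136, 0.1145]
ft_force: [-0.5, -1.0, -10.6]
time: 20.25
position: [0.5325, 0.1137, 0.1145]
ft_force: [-0.7, -1.2, -10.4]
```

```bash
python3 -m handwheel '[[0.02,0,0,0,0,0,0],[0.02,0,0,0,0,0,0]]' | grep -E "time|posi|ft"
python3 -m handwheel '[[0.02,0,0,0,0,0,0],[0.02,0,0,0,0,0,0]]' | grep -E "time|posi|ft"
python3 -m handwheel '[[0.02,0,0,0,0,0,0],[0.02,0,0,0,0,0,0]]' | grep -E "time|posi|ft"
python3 -m handwheel '[[0.02,0,0,0,0,0,0],[0.02,0,0,0,0,0,0],[0.02,0,0,0,0,0,0]]' | grep -E "time|posi|ft"
```

```text
time: 20.5
position: [0.5325, 0.1137, 0.1144]
ft_force: [-0.9, -1.0, -10.2]
time: 20.75
position: [0.5325, 0.1138, 0.1143]
ft_force: [-0.9, -0.8, -9.8]
time: 21.0
position: [0.5324, 0.1138, 0.1143]
ft_force: [-1.4, -1.2, -9.0]
time: 21.38
position: [0.5324, 0.1138, 0.1142]
ft_force: [0.4, -1.2, -9.3]
```

The pull was held at about 10 N for over a second. Now I ease off and lower the vial to the floor.

```bash
python3 -m handwheel '[[0.02,0,0,0.0004,0,0,0],[0.02,0,0,0.0004,0,0,0],[0.02,0,0,0.0005,0,0,0],[0.02,0,0,0.0005,0,0,0],[0.02,0,0,0.0005,0,0,0],[0.02,0,0,0.0005,0,0,0],[0.02,0,0,0,0,0,0]]' | grep -E "time|posi|ft"
python3 -m handwheel '[[0.02,0,0,0.0005,0,0,0],[0.02,0,0,0.0005,0,0,0],[0.02,0,0,0,0,0,0]]' | grep -E "time|posi|ft"
```

```text
time: 22.25
position: [0.5329, 0.1142, 0.1119]
ft_force: [0.3, -0.7, -0.0]
time: 22.62
position: [0.5324, 0.1139, 0.1104]
ft_force: [0.1, 0.2, 0.1]
```

```bash
python3 -m handwheel '[[0.02,0,0,0.0005,0,0,0],[0.02,0,0,0,0,0,0],[0.02,0,0,0,0,0,0]]' | grep -E "time|posi|ft"
```

```text
time: 23.0
position: [0.5325, 0.1138, 0.1101]
ft_force: [0.5, 0.4, 2.5]
```

```bash
python3 -m handwheel '[[0.02,0,0,0.0005,0,0,0],[0.02,0,0,0,0,0,0]]' | grep -E "time|posi|ft"
python3 -m handwheel '[[0.02,0,0,0.0003,0,0,0],[0.02,0,0,0,0,0,0]]' | grep -E "time|posi|ft"
```

```text
time: 23.25
position: [0.5326, 0.1138, 0.1098]
ft_force: [-0.6, -0.3, 3.9]
time: 23.5
position: [0.5326, 0.1137, 0.1096]
ft_force: [-0.7, 0.1, 6.0]
```

```bash
python3 -m handwheel '[[0.02,0,0,-0.0004,0,0,0],[0.026,0,0,-0.0001,0,0,0],[0.03,0,0,0,0,0,0],[0.036,0,0,0,0,0,0],[0.046,0,0,0,0,0,0],[0.05,0,0,0,0,0,0],[0.05,0,0,0,0,0,0],[0.05,0,0,0,0,0,0]]'
python3 -m handwheel '[[0.05,0,0,-0.01,0,0,0],[0.05,0,0,-0.02,0,0,0],[0.05,0,0,-0.03,0,0,0],[0.05,0,0,-0.03,0,0,0],[0.05,0,0,-0.02,0,0,0],[0.05,-0.02,-0.04,0,0,0,0],[0.05,-0.02,-0.04,0,0,0,0],[0.05,-0.02,-0.04,0,0,0,0],[0.05,-0.02,-0.04,0,0,0,0],[0.05,-0.02,-0.04,0,0,0,0],[0.05,0,0,0,0,0,0],[0.05,0,0,0,0,0,0]]'
python3 - <<'E'
from h import *
o=[]
for n,(x,y) in(("side",(270,115)),("top",(170,120))):
    p,d=ctrl.get_image(n);np.save(n+"5.npy",d)
    o.append(cv2.resize(p[y:y+75,x:x+50],None,fx=8,fy=8,interpolation=2))
cv2.imwrite("pics/a5.png",np.hstack(o))
d=np.load("side5.npy");W=cloud("side",d);A=W[(d>0)&(np.hypot(W[...,0]-.534,W[...,1]-.1125)<.02)&(W[...,2]<.2)];print("top z",np.percentile(A[:,2],[90,98]),A[A[:,2]>.15].mean(0))
E
```

```text
time: 24.5
position: [0.5323, 0.1138, 0.1096]
tool_rot: [0.716, 3.059, 0.0]
ft_force: [0.9, -0.1, -0.5]
grip_width: 0.568
grip_force: 0.0
time: 26.0
position: [0.5334, -0.1091, 0.2201]
tool_rot: [0.716, 3.058, 0.002]
ft_force: [0.6, 1.2, 0.5]
grip_width: 0.577
grip_force: 0.0
top z [0.1548512  0.15809153] [0.53116701 0.10898156 0.15584947]
```

View pics/a5.png

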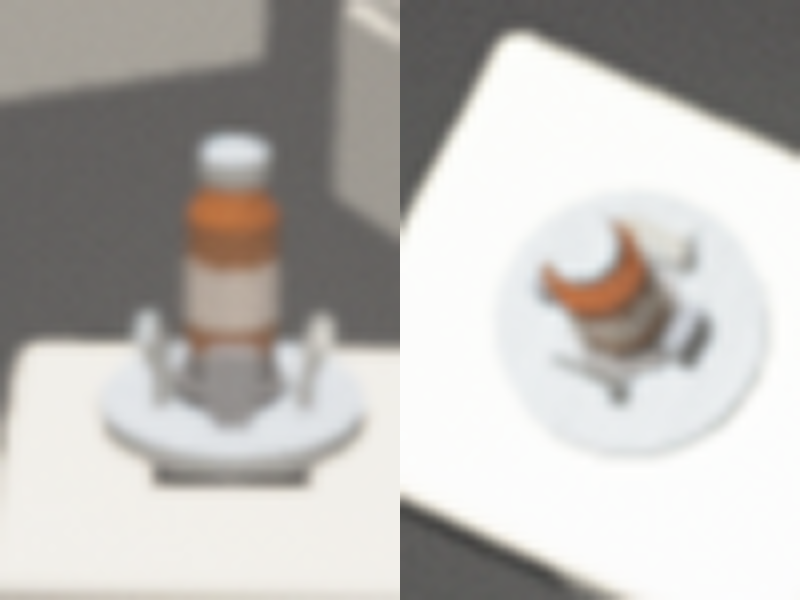

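The vial stands upright in the clips: cap centre at (235,158) and foot at (230,400) in the crop, clips and posts around the foot. The cap top is at z ≈ 0.158, which is seat height plus 82 mm, so it is fully home.

```bash
python3 -c "
from bench import ctrl
print(ctrl.close_job())"
```

```text
the job is handed in; nothing more can be done
None
```

The flanged vial is snapped into the mixer's clips, fully home and upright, and the job is handed in at about 26 s; the pull was held near 10 N (9–10.6 N) for over a second, but before that it crept for about half a second to a measured 15.0 N (about 14.4 N without the vial's weight), right at the strain limit, before I eased it back.

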